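# Lay tested LED drivers on their sloped inspection rests

### The arm

A 6-joint arm with a two-finger parallel gripper is mounted at the origin on the work surface. World frame = base frame: x ahead of the robot, y to its left, z up, the work surface at z = 0. Lengths are in m, angles in rad, forces in N, time in s.
With the tool pointing down it reaches from about 0.275 to 0.75 m from the base axis. Payload 10.2 kg.
Tool frame: the origin (TCP) lies at the very end of the fingers, on their centre line; the grasp point (between the pads) lies 19 mm behind it; z points along the fingers, y is the direction in which the jaws open and shut (so a half turn about z gives the same grasp; the last joint's range is limited). The gripper opens to 85 mm and grips with 20 to 120 N. Pads are 22 mm wide; open, the fingers measure 114 mm over their backs; the gripper's body (76 mm by 85 mm) begins 54 mm behind the grasp point. The pads swing forward as they close: fully open they stand 13 mm farther back than shut.
Start: joints at [-1.526, 0.313, 1.498, -0, 1.331, -0.223], TCP at [0.139, -0.506, 0.231] pointing down, gripper open.
Joint ranges: [-2.94, 2.94], [-0.97, 2.17], [0.19, 2.56], [-1.23, 4.37], [0.02, 3.11], [-2.88, 2.88]. Speed limits (rad/s): [2.39, 2.39, 3.01, 3.14, 3.14, 3.14].

### API

Orientations are given as a rotation vector (axis times angle).
In Python, from cell import get_state, eyes, job gives the robot as it stands.
- The arm moves only by the tool servo_tool, never from a script. Its arguments are lists of equal length, an entry for each row: "travel": the shift along the tool's x, y, z in cm, a list of three; "angular": the turn, a rotation vector about the tool's x, y, z in degrees, a list of three; "hand": the closure, from 0 (fully open) to 1 (shut). In form: {"travel": [[tx, ty, tz], ...], "angular": [[wx, wy, wz], ...], "hand": [hand, ...]}. A call has exactly 8 rows; each row shifts and turns the commanded pose from where the row before left it, along the tool's axes as they then stand; what a row does not reach is not made up. A row lasts 1/10 s, in which the tool goes at most 50 mm and 8.59 degrees, less where a joint would pass 70% of its speed; a pose out of reach is approached as far as the arm can. A call with a gripper value outside its range is refused whole. The fingers move at their own pace and stop on an object; "squeeze" is the grip in N (left out, the last holds). Time passes only in rows, so rows that do not move let the fingers close, or fill a call up. It gives the time, the measured TCP pose, the force and the opening at its end, in the units of the state.
- get_state(): the state, without advancing time (a new reading comes with each control period).
- eyes.grab_frame(name): name is "scene" or "side" or "wrist"; returns the picture (400x640x3 uint8, red, green, blue); there is no depth.
- eyes.camera_info(name): a dict with "fovy" (degrees; the focal length in pixels is half the picture's height over the tangent of half this angle, whatever the lens; pixels are square), "cx", "cy" (the principal point, pixels), "world_from_camera" (4x4, takes a point from camera to world coordinates). Camera axes: x right, y down, z forward; pixel columns grow to the right and rows downward; lengths in m; the calibration is good to about 2 mm. A picture is of the moment at which its call begins: read the wrist's pose just before it. camera_info takes no time and is no camera call; for the wrist camera it gives the pose at the moment of the call.
- job.sign_off(): hands the job in, once; it reports no verdict.
The state is a dict: "t": time; "joint_positions": joint angles; "dq": joint speeds; "joint_torque": joint torques, N m; "eef_pos": TCP position; "tool_rot": TCP orientation; "ft_force": force on the tool from outside, world axes, zero at the start; "moment": the same for the moment, N m; "width": finger opening in m.
Only numpy, scipy, OpenCV 4.12 (cv2) and the standard library are available. Lean on these libraries where they do the work, as an engineer would, in place of code of your own. Each camera call takes 0.05 s, during which the arm holds its last target. There are 200 camera calls.

### The job

Sort the two tested LED drivers: first lay the green-tagged one lengthwise on the narrow sloping rail of the green rest, then the red-tagged one on the red rest's rail, each flat and centred, tag up, and before letting go push it down the slope against the end stop with a definite push of about 10 N, so that it stays fully home. Set them down gently, do not shift the rails' tilt, and leave the yellow-tagged driver and everything else where it is.

Things in the scene. Friction and masses are not known exactly. Their poses are not given: they have to be found in the camera images.
- green_driver: LED driver, an aluminium box 110 long (its x) x 50 wide (y) x 32 mm high, about 0.35 kg, two black terminal strips and a green tag 50 x 36 mm on its top. Origin: centre of its underside, z up. Lies flat on the bench at the start, any of three spots. Passed: goes on the green rest.
- red_driver: LED driver, an aluminium box 110 long (its x) x 50 wide (y) x 32 mm high, about 0.35 kg, two black terminal strips and a red tag 50 x 36 mm on its top. Origin: centre of its underside, z up. Lies flat on the bench at the start, any of three spots. Rejected: goes on the red rest.
- yellow_driver: LED driver, an aluminium box 110 long (its x) x 50 wide (y) x 32 mm high, about 0.35 kg, two black terminal strips and a yellow tag 50 x 36 mm on its top. Origin: centre of its underside, z up. Lies flat on the bench at the start, any of three spots. Not tested yet: to be left alone.
- pass_rest: The green rest: green base plate 190 x 80 x 12 mm fixed to the bench. Origin: its underside, straight below the rail's pivot; x points uphill. On a 24 mm post, pivot at 85 mm height, sits a rail with a pale grey top, 127 long, only 32 wide, 10 mm thick, tilted 26 to 37 degrees (differs each time, held by friction).
- reject_rest: The red rest: red base plate 190 x 80 x 12 mm fixed to the bench. Origin: its underside, straight below the rail's pivot; x points uphill. On a 24 mm post, pivot at 85 mm height, sits a rail with a pale grey top, 127 long, only 32 wide, 10 mm thick, tilted 26 to 37 degrees (differs each time, held by friction).
- pass_lamp (a point): Underside centre of the lamp fixed over the upper half of the green rest's rail: a box 50 (x) x 60 x 22 mm, 234 mm above the bench, on an arm to a 14 mm mast 78 mm behind it (+x). It leaves no room for a gripper coming straight down on the rail.
- reject_lamp (a point): Underside centre of the lamp fixed over the upper half of the red rest's rail: a box 50 (x) x 60 x 22 mm, 234 mm above the bench, on an arm to a 14 mm mast 78 mm behind it (+x). It leaves no room for a gripper coming straight down on the rail.
- pass_stop (a point): The end stop at the low end of the green rest's rail, green, 32 mm wide, standing 14 mm above the rail's top. Origin: middle of its inner face at the rail's top surface; x points up the slope along the rail's middle (rail top: x = 0 to 115 mm), y across, z square out of the surface. Pivot at x = 55, z = -12 mm. A driver fully home has its origin at x = 55, y = 0, z = 0 mm.
- reject_stop (a point): The end stop at the low end of the red rest's rail, red, 32 mm wide, standing 14 mm above the rail's top. Origin: middle of its inner face at the rail's top surface; x points up the slope along the rail's middle (rail top: x = 0 to 115 mm), y across, z square out of the surface. Pivot at x = 55, z = -12 mm. A driver fully home has its origin at x = 55, y = 0, z = 0 mm.
- jar: White round jar, 72 mm across, 85 mm high, between the rests. Bystander. Origin: centre of its underside.
- glue: White glue bottle with a blue label and red cap, 40 mm across, 110 mm high. Bystander. Origin: centre of its underside.
- screwdriver: Screwdriver with a red handle, 200 mm long, lying along its x at the right. Bystander. Origin: middle of its underside.
- nutdriver: Small screwdriver with a yellow handle, 150 mm long, lying along its x at the left. Bystander. Origin: middle of its underside.
- caliper: Digital caliper, 200 mm long, 14 mm high, lying along its x beyond the rests. Bystander. Origin: middle of its beam's underside.

How it is judged:
By the outcome, as a careful person would: the job done as asked, in the order asked, and still so for the second after the job is handed in, with the robot touching nothing.
It also fails if it takes over 70 s, if anything falls off the work surface, if the arm or the gripper's body presses on something with over 40 N, if the wrist force passes 120 N, or if a joint passes its speed limit or range.

## Working session

There is one attempt and no reset: what is moved stays moved. The work goes in short steps, Python scripts to look and compute and a tool call to move; the robot and the scene stay as the last step left them, time stands still between calls to the robot, and variables do not carry over. Pictures are saved under pics/ and viewed, about 8 in all and at most 12, crops included, and the job is handed in when it is done.

Besides the shell and the picture viewer there is one more tool, called after "Emit:" as name(argument=value, ...), one argument or row to a line, values as JSON. servo_tool: Moves the arm, as the interface text tells. Its arguments: {"type":"object","properties":{"travel":{"type":"array","items":{"type":"array","items":{"type":"number"}}},"angular":{"type":"array","items":{"type":"array","items":{"type":"number"}}},"hand":{"type":"array","items":{"type":"number"}},"squeeze":{"type":"number"}},"required":["travel","angular","hand"]}

```bash
ls; mkdir -p pics; python3 - <<'E'
from cell import get_state, eyes
import cv2,numpy as np
np.set_printoptions(precision=4,suppress=True)
for n in("scene","side"):
    im=eyes.grab_frame(n); cv2.imwrite(f"pics/{n}0.png",im[...,::-1]); i=eyes.camera_info(n); print(n,i)
s=get_state(); print(s)
E
```

```text
pics
scene {'fovy': 49.7196185688777, 'cx': 321.20245401105495, 'cy': 201.15302360661, 'world_from_camera': array([[-0.7134,  0.5226, -0.4669,  1.1119],
       [ 0.7007,  0.5214, -0.487 ,  0.5408],
       [-0.0111, -0.6746, -0.7381,  0.9698],
       [ 0.    ,  0.    ,  0.    ,  1.    ]])}
side {'fovy': 56.79795378858186, 'cx': 320.8799376580144, 'cy': 195.97028986148962, 'world_from_camera': array([[-0.7993, -0.4651,  0.3804,  0.2089],
       [-0.6009,  0.6199, -0.5046,  0.5338],
       [-0.0011, -0.6319, -0.775 ,  0.9766],
       [ 0.    ,  0.    ,  0.    ,  1.    ]])}
{'t': 0.1, 'joint_positions': array([-1.5264,  0.3134,  1.4983,  0.    ,  1.331 , -0.2234]), 'dq': array([ 0.0006,  0.0002, -0.002 ,  0.0022,  0.0008, -0.0009]), 'joint_torque': array([  0.0029, -41.2904, -26.0144,  -0.0002,   0.003 ,   0.    ]), 'eef_pos': array([ 0.1389, -0.5061,  0.2308]), 'tool_rot': array([-3.1124, -0.4192, -0.0002]), 'ft_force': array([0.4919, 0.5004, 0.0966]), 'moment': array([ 0.0253, -0.0034,  0.0021]), 'width': 0.0851160995655047}
```

View pics/scene0.png

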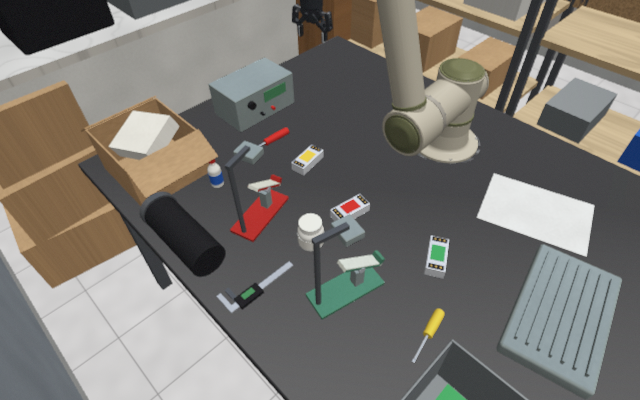

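View pics/side0.png

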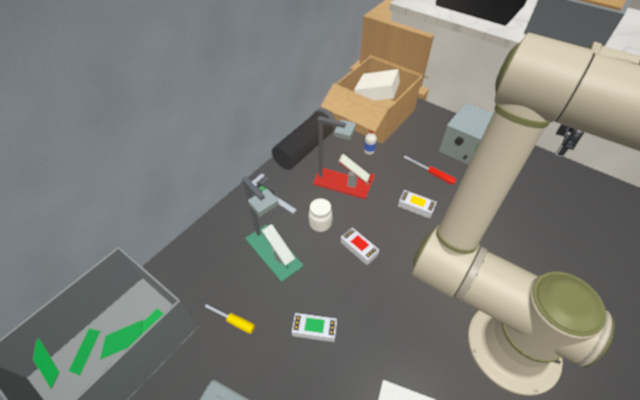

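```bash
cat > h.py <<'E'
import numpy as np, cv2
from scipy.spatial.transform import Rotation as R
from cell import get_state, eyes, job
np.set_printoptions(precision=4,suppress=True)
def K(i):
    f=200/np.tan(np.radians(i['fovy'])/2); return np.array([[f,0,i['cx']],[0,f,i['cy']],[0,0,1]])
def proj(i,P):
    T=np.linalg.inv(i['world_from_camera']); p=(np.atleast_2d(P)@T[:3,:3].T+T[:3,3])@K(i).T; return p[:,:2]/p[:,2:]
def back(i,uv,z):
    uv=np.atleast_2d(uv); T=i['world_from_camera']
    d=np.c_[uv,np.ones(len(uv))]@np.linalg.inv(K(i)).T@T[:3,:3].T
    return T[:3,3]+d*((z-T[2,3])/d[:,2])[:,None]
E
python3 - <<'E'
from h import *
rng={'green':((45,120,60),(80,255,255)),'red':((0,170,90),(5,255,255)),'yellow':((22,150,120),(32,255,255))}
for n in("scene","side"):
    i=eyes.camera_info(n); im=cv2.imread(f"pics/{n}0.png"); hsv=cv2.cvtColor(im,cv2.COLOR_BGR2HSV)
    for c,(lo,hi) in rng.items():
        m=cv2.inRange(hsv,lo,hi)
        for ct in cv2.findContours(m,0,2)[0]:
            if cv2.contourArea(ct)<60: continue
            w=back(i,ct[:,0].astype(float),0.033)[:,:2]
            r=cv2.minAreaRect((w*1000).astype(np.float32)); print(n,c,ct[:,0].mean(0),np.array(r[0]),np.array(r[1]),r[2])
a=cv2.imread("pics/scene0.png");b=cv2.imread("pics/side0.png")
def crop(im,u,v,w=100,h=75): return cv2.resize(im[v:v+h,u:u+w],(400,300),interpolation=cv2.INTER_CUBIC)
cv2.imwrite("pics/m1.png",np.vstack([np.hstack([crop(a,298,222,),crop(b,235,215)]),np.hstack([crop(a,218,170),crop(b,300,140)])]))
E
```

```text
scene green [448.4    391.8667] [708.7861 496.7245] [28.2    59.7185] 45.31119918823242
scene green [437.6 252.4] [430.8059 271.026 ] [45.5902 31.6639] 29.3239688873291
scene red [350.25   205.4583] [473.3174  -5.726 ] [29.5437 42.9103] 80.23052978515625
scene red [256.1584 216.1881] [ 676.1616 -169.5107] [186.9085  79.9822] 16.6359920501709
scene red [275.     136.2558] [ 416.1552 -402.7339] [108.982   32.7071] 0.07712124288082123
scene yellow [432.4118 324.6471] [602.8    381.9313] [81.1426 23.6589] 12.513270378112793
scene yellow [306.375  155.4375] [ 411.0388 -255.1395] [43.2289 27.4852] 12.197237968444824
side green [ 45.9437 364.3803] [896.3938 733.6934] [ 31.2688 137.4288] 84.4772720336914
side green [ 84.     351.5222] [842.6813 660.2403] [ 31.5873 104.7592] 31.699384689331055
side green [313.8889 325.1111] [430.025  270.4348] [44.0516 30.2171] 28.67122459411621
side green [122.3239 336.3662] [785.878  563.1853] [159.6326  57.2867] 69.85009765625
side red [359.4545 242.4545] [472.3494  -6.0902] [26.9591 40.1949] 82.29431915283203
side red [342.9512 184.061 ] [ 650.8394 -171.1352] [182.1534  78.4544] 16.30562400817871
side red [441.5686 174.7647] [ 395.9131 -403.8329] [29.7712 97.2036] 88.4736557006836
side yellow [240.7593 323.0926] [585.3463 380.7202] [77.9523 25.3256] 11.474644660949707
side yellow [417.0909 200.6364] [ 409.0988 -255.027 ] [44.21   29.3275] 7.923488140106201
```

View pics/m1.png

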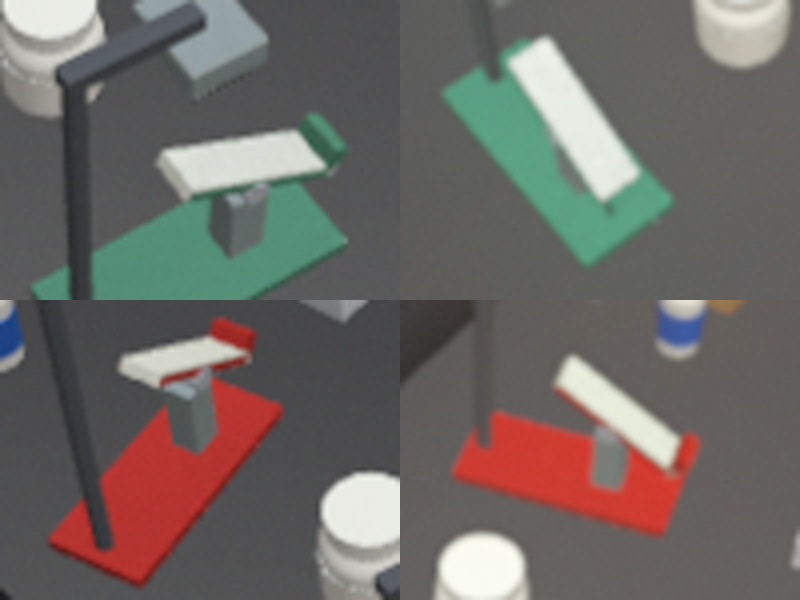

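```bash
cat > fit.py <<'E'
from h import *
from scipy.optimize import least_squares
I={n:eyes.camera_info(n) for n in("scene","side")}
off={('g','scene'):(298,222),('g','side'):(235,215),('r','scene'):(218,170),('r','side'):(300,140)}
px=lambda k,p:np.array(off[k])+(np.array(p,float)+.5)/4-.5
# model points stop frame, picks
H=[(115,-16,0),(115,16,0),(0,16,0),(0,-16,0)]
pk={('g','scene'):(H,[(160,152),(187,193),(330,163),(298,130)]),
('g','side'):(H[:2]+[(0,16,14),(0,-16,14)],[(145,38),(107,58),(205,203),(240,175)]),
('r','scene'):(H,[(119,58),(159,82),(250,55),(210,35)]),
('r','side'):(H,[(173,56),(156,82),(267,168),(285,133)])}
def stopT(q):
    x,y,yaw,t=q; Rm=R.from_euler('ZY',[yaw,-t]).as_matrix()
    return Rm,np.array([x,y,.085])-Rm@np.array([.055,0,-.012])
if __name__=="__main__":
  base={'r':((0,170,90),(5,255,255)),'g':((55,70,50),(85,200,160))}
  for c,q0 in(('g',(.57,.15,-.5,.55)),('r',(.65,-.17,.29,.55))):
    for n in I:
        im=cv2.imread(f"pics/{n}0.png"); m=cv2.inRange(cv2.cvtColor(im,cv2.COLOR_BGR2HSV),*base[c])
        cs=[k for k in cv2.findContours(m,0,2)[0] if cv2.contourArea(k)>300]
        for k in cs:
            r=cv2.minAreaRect((back(I[n],k[:,0].astype(float),.012)[:,:2]*1000).astype(np.float32)); print(c,n,'base',r)
    def f(q,cams=("scene","side")):
        Rm,o=stopT(q); e=[]
        for n in cams:
            M,P=pk[c,n]; e.append(proj(I[n],np.array(M)/1000@Rm.T+o)-[px((c,n),p) for p in P])
        return np.vstack(e).ravel()
    s=least_squares(f,q0,x_scale=[.01,.01,.1,.1]); print(c,s.x,np.degrees(s.x[2:]),'stop',stopT(s.x)[1]); print(f(s.x).reshape(-1,2).T)
    for n in I: print(n,least_squares(lambda q:f(q,(n,)),q0).x)
    L={'g':[(195,78),(268,45)]}.get(c)
    if L:
        w=back(I['scene'],[px((c,'scene'),p) for p in L],.256); a=s.x[2]; d=w[:,:2]-s.x[:2]
        print('lamp corners rest frame',d@np.array([[np.cos(a),-np.sin(a)],[np.sin(a),np.cos(a)]]))
E
python3 fit.py
```

```text
g scene base ((664.0699462890625, 166.5270538330078), (82.8160171508789, 207.48635864257812), 76.9236831665039)
g side base ((668.78955078125, 163.37509155273438), (81.50260162353516, 193.2802734375), 77.55148315429688)
g [ 0.6358  0.1706 -0.2593  0.4454] [-14.8567  25.518 ] stop [0.5828 0.1847 0.0721]
[[ 0.1525  0.5215 -0.2945  0.4414  0.2396  0.0718 -0.8398  0.0352]
 [-0.0879 -0.4538  0.5046 -0.3791 -0.0155  0.8624 -1.1693 -0.6198]]
scene [ 0.6362  0.1705 -0.2583  0.4351]
side [ 0.6378  0.1703 -0.2232  0.6083]
lamp corners rest frame [[0.0601 0.0322]
 [0.0156 0.033 ]]
r scene base ((666.3927001953125, -185.43263244628906), (191.09841918945312, 81.77511596679688), 16.635986328125)
r side base ((660.6757202148438, -186.82339477539062), (186.2073211669922, 80.20042419433594), 16.305627822875977)
r [ 0.6297 -0.1998  0.2495  0.5345] [14.2925 30.6246] stop [ 0.5779 -0.213   0.0673]
[[ 0.1764 -0.5021 -0.6592  0.5421 -0.7258  0.0322 -0.1466 -1.6325]
 [ 0.3099 -1.4364 -1.6002 -0.4628  0.175   0.1249 -0.4689  1.6258]]
scene [ 0.6316 -0.197   0.2458  0.5486]
side [ 0.6282 -0.2026  0.1904  0.4502]
```

```bash
cat >> h.py <<'E'
def rows(pos,Rt,N,s=None,P0=None,R0=None):
    """constant row (travel cm, angular deg) taking the tool to pos,Rt in N rows"""
    s=s or get_state(); P0=s['eef_pos'] if P0 is None else P0; R0=R.from_rotvec(s['tool_rot']) if R0 is None else R0
    w=(R0.inv()*Rt).as_rotvec()/N
    S=sum(R.from_rotvec(w*k).as_matrix() for k in range(N))
    t=np.linalg.solve(S,R0.inv().apply(np.array(pos)-P0))
    print(f"N={N} travel {np.round(t*100,2)} ang {np.round(np.degrees(w),2)}")
def down(yaw): return R.from_euler('ZX',[yaw,180],degrees=True)
E
python3 - <<'E'
from h import *
s=get_state(); i=eyes.camera_info('wrist'); W=i['world_from_camera']; Rt=R.from_rotvec(s['tool_rot'])
print(i['fovy'],i['cx'],i['cy']); print(Rt.inv().apply(W[:3,3]-s['eef_pos'])); print((Rt.inv()*R.from_matrix(W[:3,:3])).as_matrix())
print(Rt.as_matrix())
rows([.40,.25,.25],down(29),24); rows([.40,.25,.25],down(-151),24);rows([.40,.25,.25],down(209),24)
E
```

```text
68.87192235429028 318.47486961189594 200.53659215263275
[ 0.072   0.0003 -0.1428]
[[-0.0011 -0.9589 -0.2837]
 [ 1.     -0.0011 -0.0001]
 [-0.0002 -0.2837  0.9589]]
[[ 0.9644  0.2646 -0.    ]
 [ 0.2646 -0.9644  0.0011]
 [ 0.0003 -0.0011 -1.    ]]
N=24 travel [ 2.19 -2.52 -0.08] ang [-0.   -0.   -0.57]
N=24 travel [-3.46 -3.42 -0.08] ang [-0.    0.    6.93]
N=24 travel [-3.46 -3.42 -0.08] ang [-0.    0.    6.93]
```

```bash
python3 - <<'E'
from h import *
s=get_state(); P=[s['eef_pos'],[.236,-.247,.27],[.333,.012,.25],[.430,.271,.16]]; Y=[15.35,80,145,209]
for a in range(3): rows(P[a+1],down(Y[a+1]),8,s,np.array(P[a]),down(Y[a]))
E
```

```text
N=8 travel [ 3.28 -1.59 -0.49] ang [ 0.    0.   -8.08]
N=8 travel [2.84 2.29 0.25] ang [-0.    0.   -8.13]
N=8 travel [-0.85  3.54  1.13] ang [ 0.  0. -8.]
```

Emit:
servo_tool(
  travel=[
    [3.28, -1.59, -0.49],
    [3.28, -1.59, -0.49],
    [3.28, -1.59, -0.49],
    [3.28, -1.59, -0.49],
    [3.28, -1.59, -0.49],
    [3.28, -1.59, -0.49],
    [3.28, -1.59, -0.49],
    [3.28, -1.59, -0.49],
  ],
  angular=[
    [0, 0, -8.1],
    [0, 0, -8.1],
    [0, 0, -8.1],
    [0, 0, -8.1],
    [0, 0, -8.1],
    [0, 0, -8.1],
    [0, 0, -8.1],
    [0, 0, -8.1],
  ],
  hand=[0, 0, 0, 0, 0, 0, 0, 0],
)

```text
t: 0.9
eef_pos: [0.2355, -0.2455, 0.2704]
tool_rot: [-2.397, -2.03, -0.0]
ft_force: [-0.4, -0.2, 1.0]
width: 0.0854
```

Emit:
servo_tool(
  travel=[
    [2.84, 2.29, 0.25],
    [2.84, 2.29, 0.25],
    [2.84, 2.29, 0.25],
    [2.84, 2.29, 0.25],
    [2.84, 2.29, 0.25],
    [2.84, 2.29, 0.25],
    [2.84, 2.29, 0.25],
    [2.84, 2.29, 0.25],
  ],
  angular=[
    [0, 0, -8.1],
    [0, 0, -8.1],
    [0, 0, -8.1],
    [0, 0, -8.1],
    [0, 0, -8.1],
    [0, 0, -8.1],
    [0, 0, -8.1],
    [0, 0, -8.1],
  ],
  hand=[0, 0, 0, 0, 0, 0, 0, 0],
)

```text
t: 1.7
eef_pos: [0.3317, 0.0138, 0.2502]
tool_rot: [-0.937, -2.998, -0.0]
ft_force: [1.0, 0.9, -0.3]
width: 0.0854
```

```bash
python3 - <<'E'
from h import *
s=get_state(); print(s['eef_pos'],s['joint_positions'],s['t'])
rows([.43,.271,.16],down(209),8)
E
```

```text
[0.3317 0.0138 0.2502] [-0.3165 -0.1527  1.9561  0.0001  1.3386 -1.2814] 1.7
N=8 travel [-0.88  3.51  1.13] ang [ 0.   -0.   -7.96]
```

Emit:
servo_tool(
  travel=[
    [-0.88, 3.51, 1.13],
    [-0.88, 3.51, 1.13],
    [-0.88, 3.51, 1.13],
    [-0.88, 3.51, 1.13],
    [-0.88, 3.51, 1.13],
    [-0.88, 3.51, 1.13],
    [-0.88, 3.51, 1.13],
    [-0.88, 3.51, 1.13],
  ],
  angular=[
    [0, 0, -8],
    [0, 0, -8],
    [0, 0, -8],
    [0, 0, -8],
    [0, 0, -8],
    [0, 0, -8],
    [0, 0, -8],
    [0, 0, -8],
  ],
  hand=[0, 0, 0, 0, 0, 0, 0, 0],
)

```text
t: 2.5
eef_pos: [0.431, 0.2701, 0.1592]
tool_rot: [0.793, -3.039, 0.0]
ft_force: [0.0, -0.1, -0.0]
width: 0.0853
```

```bash
cat > tag.py <<'E'
from h import *
import sys
c,name=sys.argv[1:3]; rng={'green':((45,80,40),(85,255,255)),'red':((0,150,80),(6,255,255))}[c]
s=get_state(); i=eyes.camera_info('wrist'); im=eyes.grab_frame('wrist')[...,::-1]; cv2.imwrite(f'pics/{name}.png',im)
s=get_state(); i=eyes.camera_info('wrist')
m=cv2.inRange(cv2.cvtColor(im,cv2.COLOR_BGR2HSV),*rng)
for k in cv2.findContours(m,0,1)[0]:
    if cv2.contourArea(k)<1500: continue
    r=cv2.minAreaRect((back(i,k[:,0].astype(float),.033)[:,:2]*1000).astype(np.float32)); print(k[:,0].mean(0),r)
print(s['t'],s['eef_pos'],np.degrees(R.from_rotvec(s['tool_rot']).as_euler('ZYX')))
E
python3 tag.py green w1
```

```text
2.55 [0.429  0.2737 0.1575] [-150.1768   -0.1458  179.8659]
```

View pics/w1.png

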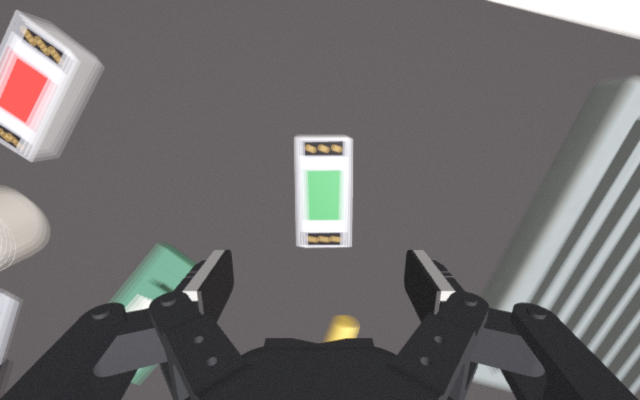

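```bash
sed -i 's/<1500/<700/' tag.py; python3 tag.py green w2
```

```text
[315.0976 194.1585] ((432.1181335449219, 268.89459228515625), (48.38474655151367, 34.25141143798828), 29.283008575439453)
2.6 [0.4294 0.2714 0.1582] [-150.6369   -0.1758  179.9281]
```

```bash
python3 - <<'E'
from h import *
rows([.4317,.2695,.004],down(209.2),8)
E
```

```text
N=8 travel [-0.02 -0.04  1.93] ang [ 0.01 -0.02  0.02]
```

Emit:
servo_tool(
  travel=[
    [-0.15, -0.3, 2.5],
    [0, 0, 3],
    [0, 0, 3],
    [0, 0, 3],
    [0, 0, 2],
    [0, 0, 1.4],
    [0, 0, 0.5],
    [0, 0, 0],
  ],
  angular=[
    [0, 0, 0],
    [0, 0, 0],
    [0, 0, 0],
    [0, 0, 0],
    [0, 0, 0],
    [0, 0, 0],
    [0, 0, 0],
    [0, 0, 0],
  ],
  hand=[0, 0, 0, 0, 0, 0, 0, 0],
)

```text
t: 3.4
eef_pos: [0.4337, 0.2664, 0.0059]
tool_rot: [0.784, -3.041, 0.0]
ft_force: [1.2, -0.5, 0.1]
width: 0.0848
```

```bash
python3 - <<'E'
from h import *
s=get_state();print(s['eef_pos'],s['ft_force'],np.degrees(R.from_rotvec(s['tool_rot']).as_euler('ZYX')))
rows([.4317,.2695,.004],down(209.2),1)
E
```

```text
[0.4337 0.2664 0.0059] [ 1.177  -0.5303  0.0526] [-151.1033   -0.0485  179.9944]
N=1 travel [0.03 0.37 0.19] ang [ 0.01 -0.05 -0.3 ]
```

Emit:
servo_tool(
  travel=[
    [0, 0.35, 0.15],
    [0, 0, 0],
    [0, 0, 0],
    [0, 0, 0],
    [0, 0, 0],
    [0, 0, 0],
    [0, 0, 0],
    [0, 0, 0],
  ],
  angular=[
    [0, 0, -0.3],
    [0, 0, 0],
    [0, 0, 0],
    [0, 0, 0],
    [0, 0, 0],
    [0, 0, 0],
    [0, 0, 0],
    [0, 0, 0],
  ],
  hand=[0, 0, 0.15, 0.3, 0.4, 0.5, 0.6, 0.6],
  squeeze=60,
)

```text
t: 4.2
eef_pos: [0.4322, 0.2701, 0.0052]
tool_rot: [-0.793, 3.039, 0.001]
ft_force: [-2.9, 1.4, 6.4]
width: 0.0488
```

```bash
python3 - <<'E'
from h import *
s=get_state();print(s['eef_pos'],s['ft_force'],s['width'],s['joint_positions'])
rows([.4317,.2695,.004],down(209.2),1)
E
```

```text
[0.4322 0.2701 0.0052] [-2.9497  1.3628  6.4119] 0.048819077522264144 [ 0.3282  0.5817  1.77    0.0006  0.7893 -1.7532]
N=1 travel [ 0.07 -0.03  0.12] ang [0.02 0.04 0.03]
```

```bash
python3 - <<'E'
from h import *
s=get_state(); a=np.array([.432,.27,.25])
rows([.6,0,.33],down(180),8,s,a,down(209.2))
E
```

```text
N=8 travel [-1.07 -3.87 -1.  ] ang [ 0.   -0.    3.65]
```

Emit:
servo_tool(
  travel=[
    [0, 0, -1],
    [0, 0, -3],
    [0, 0, -4],
    [0, 0, -4],
    [0, 0, -4],
    [0, 0, -4],
    [0, 0, -3],
    [0, 0, -1.5],
  ],
  angular=[
    [0, 0, 0],
    [0, 0, 0],
    [0, 0, 0],
    [0, 0, 0],
    [0, 0, 0],
    [0, 0, 0],
    [0, 0, 0],
    [0, 0, 0],
  ],
  hand=[0.6, 0.6, 0.6, 0.6, 0.6, 0.6, 0.6, 0.6],
)

```text
t: 5.0
eef_pos: [0.4323, 0.2698, 0.2527]
tool_rot: [-0.792, 3.036, 0.0]
ft_force: [0.1, -0.4, -4.1]
width: 0.0488
```

Emit:
servo_tool(
  travel=[
    [-1.22, -4.42, -1.14],
    [-1.22, -4.42, -1.14],
    [-1.22, -4.42, -1.14],
    [-1.22, -4.42, -1.14],
    [-1.22, -4.42, -1.14],
    [-1.22, -4.42, -1.14],
    [-1.22, -4.42, -1.14],
    [0, 0, 0],
  ],
  angular=[
    [0, 0, 4.2],
    [0, 0, 4.2],
    [0, 0, 4.2],
    [0, 0, 4.2],
    [0, 0, 4.2],
    [0, 0, 4.2],
    [0, 0, 4.2],
    [0, 0, 0],
  ],
  hand=[0.6, 0.6, 0.6, 0.6, 0.6, 0.6, 0.6, 0.6],
)

```text
t: 5.8
eef_pos: [0.6017, -0.0045, 0.3298]
tool_rot: [0.017, 3.141, -0.003]
ft_force: [-0.1, 0.6, -3.7]
width: 0.0491
```

```bash
python3 - <<'E'
from h import *
import pickle
for k in range(8): im=eyes.grab_frame('wrist')
s=get_state(); i=eyes.camera_info('wrist'); im=eyes.grab_frame('wrist')[...,::-1]
cv2.imwrite('pics/w3.png',im); pickle.dump(i,open('w3.pkl','wb')); print(s['eef_pos'],s['dq'],s['joint_positions'])
cv2.imwrite('pics/w3b.png',cv2.resize(im,(800,500),interpolation=cv2.INTER_CUBIC))
E
```

```text
[0.6004 0.0017 0.3295] [-0.003   0.0023 -0.006  -0.0001 -0.0008  0.0006] [-0.1921  0.4474  1.0562  0.      1.6381 -1.7616]
```

View pics/w3.png

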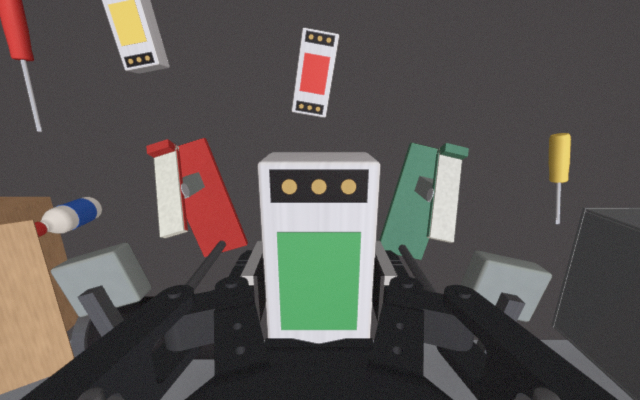

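```bash
python3 - <<'E'
import cv2,numpy as np
a=cv2.imread('pics/w3.png')
c=lambda u,v:cv2.resize(a[v:v+120,u:u+75],None,fx=5,fy=5,interpolation=cv2.INTER_CUBIC)
cv2.imwrite('pics/m2.png',np.hstack([c(135,132),c(405,132)]))
E
```

```text
(no output)
```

View pics/m2.png

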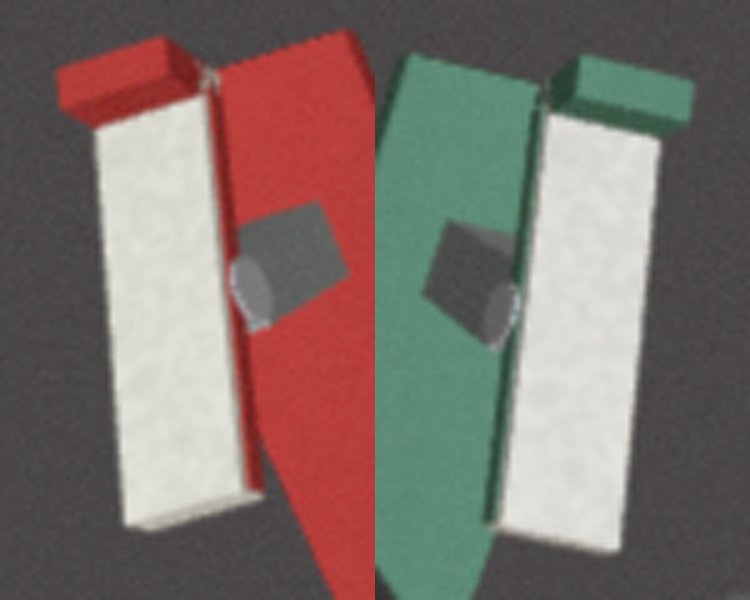

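```bash
cat > fit2.py <<'E'
from fit import *
import pickle
I['w']=pickle.load(open('w3.pkl','rb'))
off['r','w']=(135,132); off['g','w']=(405,132)
pk['r','w']=(H,[(125,527),(244,492),(205,95),(95,128)])
pk['g','w']=(H,[(125,523),(245,550),(285,140),(173,112)])
def pxx(k,p): s=5 if k[1]=='w' else 4; return np.array(off[k])+(np.array(p,float)+.5)/s-.5
for c,q0 in(('g',(.635,.17,-.24,.5)),('r',(.63,-.2,.28,.5))):
    def f(q,cams,raw=0):
        Rm,o=stopT(q); e=[]
        for n in cams:
            M,P=pk[c,n]; w=1 if raw else {'w':.5}.get(n,1)
            e.append((proj(I[n],np.array(M)/1000@Rm.T+o)-[pxx((c,n),p) for p in P])/w)
        return np.vstack(e).ravel()
    for cams in (('w',),('w','scene'),('w','scene','side')):
        s=least_squares(f,q0,args=(cams,),x_scale=[.01,.01,.1,.1]); print(c,cams,s.x,np.degrees(s.x[2:]),stopT(s.x)[1])
        print(f(s.x,cams,1).reshape(-1,2).T)
E
python3 fit2.py
```

```text
g ('w',) [ 0.6377  0.1711 -0.2294  0.5007] [-13.1437  28.6856] [0.5851 0.1834 0.0691]
[[ 0.28   -0.3049 -0.2285  0.2522]
 [ 0.0975 -0.1777 -0.1563  0.2196]]
g ('w', 'scene') [ 0.6376  0.1711 -0.2243  0.4881] [-12.8492  27.9634] [0.5848 0.1831 0.0698]
[[ 0.1505 -0.4337 -0.1066  0.2919  0.5191  1.3254 -1.1826 -0.7832]
 [ 0.2841 -0.1152 -0.3913  0.0905  0.31   -0.2272  1.0482  0.357 ]]
g ('w', 'scene', 'side') [ 0.6376  0.171  -0.2287  0.4949] [-13.1059  28.3553] [0.5849 0.1833 0.0694]
[[ 0.1373 -0.4587 -0.1437  0.3119  0.5949  1.3506 -1.1944 -0.7479 -0.5884
  -0.5966 -0.7192 -0.0894]
 [ 0.0727 -0.2208 -0.3111  0.0741  0.0777 -0.4367  1.2067  0.4892 -0.133
   0.9869 -1.1543 -0.8267]]
r ('w',) [ 0.6314 -0.1984  0.2755  0.5743] [15.7854 32.9066] [ 0.5807 -0.2127  0.0652]
[[ 0.3398 -0.3156 -0.4154  0.3939]
 [-0.3418  0.2791  0.149  -0.108 ]]
r ('w', 'scene') [ 0.6314 -0.1983  0.2713  0.5689] [15.5417 32.5953] [ 0.5805 -0.2125  0.0655]
[[ 0.369  -0.261  -0.3625  0.3887  0.4528 -0.0519 -1.1087 -0.0379]
 [-0.2843  0.4375  0.0851 -0.2609  0.3805 -1.5161 -0.7038  0.5683]]
r ('w', 'scene', 'side') [ 0.6313 -0.1984  0.2705  0.5667] [15.4979 32.4676] [ 0.5803 -0.2126  0.0656]
[[ 0.3125 -0.3158 -0.4751  0.2612  0.4354 -0.0758 -1.0922 -0.0166 -1.1584
  -0.2166 -0.805  -2.4791]
 [-0.3274  0.413  -0.0108 -0.3707  0.3804 -1.511  -0.7702  0.4975  0.1478
   0.164  -0.3594  1.6885]]
```

```bash
cat > place.py <<'E'
from h import *
Q={'g':(.6377,.171,-.2290,.4975),'r':(.6314,-.1984,.2740,.5725)}
def stopT(q):
    x,y,yaw,t=q; Rm=R.from_euler('ZY',[yaw,-t]).as_matrix()
    return Rm,np.array([x,y,.085])-Rm@np.array([.055,0,-.012])
def tool(c,x,z,d,y=0):
    """TCP pose with driver origin at (x,y,z) in stop frame; d=driver origin in the tool frame"""
    Rm,o=stopT(Q[c]); Rt=np.c_[-Rm[:,0],Rm[:,1],-Rm[:,2]]
    return o+Rm@np.array([x,y,z])-Rt@np.array(d), R.from_matrix(Rt)
def where(c,d,s=None):
    s=s or get_state(); Rm,o=stopT(Q[c]); Rt=R.from_rotvec(s['tool_rot'])
    p=s['eef_pos']+Rt.apply(d); T=tool(c,0,0,d)[1]
    print('t',s['t'],'driver in stop frame mm',Rm.T@(p-o)*1000,'rot err deg',np.degrees((T.inv()*Rt).as_rotvec()),'F stop frame',Rm.T@s['ft_force'],'w',s['width'])
E
python3 - <<'E'
from h import *; from place import *
import pickle
i=pickle.load(open('w3.pkl','rb')); im=cv2.imread('pics/w3.png'); m=cv2.inRange(cv2.cvtColor(im,cv2.COLOR_BGR2HSV),(45,80,40),(85,255,255)); m[:, :255]=0; m[:,380:]=0
k=max(cv2.findContours(m,0,1)[0],key=cv2.contourArea); c=cv2.boxPoints(cv2.minAreaRect(k)); 
q=cv2.approxPolyDP(k,12,True)[:,0].astype(float); print(q)
q=q[np.lexsort((q[:,0],))]; L=q[:2][np.argsort(q[:2,1])]; Rr=q[2:][np.argsort(q[2:,1])]
uv=np.array([L[0],Rr[0],Rr[1],L[1]]); obj=np.array([(25,-18,0),(25,18,0),(-25,18,0),(-25,-18,0)],float)/1000
uv+=np.array([[-.5,-.5],[.5,-.5],[.5,.5],[-.5,.5]])
ok,rv,tv=cv2.solvePnP(obj,uv,K(i),None); s=get_state(); W=i['world_from_camera']; Rt=R.from_rotvec(s['tool_rot'])
print('tag centre tool mm',Rt.inv().apply(W[:3,:3]@tv.ravel()+W[:3,3]-s['eef_pos'])*1000, 'rot deg',np.degrees((Rt.inv()*R.from_matrix(W[:3,:3])*R.from_rotvec(rv.ravel())).as_rotvec()))
d=[0,0,.005]; s=get_state()
a=tool('g',.065,.13,d); print(a[0]); rows(*a,8); b=tool('g',.063,.02,d); print(b[0]);rows(*b,8,s,*a)
E
```

```text
[[277. 233.]
 [282. 329.]
 [355. 329.]
 [360. 233.]]
tag centre tool mm [ -1.4885  -0.3302 -26.2792] rot deg [ 0.0046 -0.1465  0.0515]
[0.5779 0.1849 0.219 ]
N=8 travel [0.8  2.28 1.23] ang [ 0.41 -3.55  1.6 ]
[0.6274 0.1734 0.1213]
N=8 travel [ 0.03 -0.    1.38] ang [0. 0. 0.]
```

```bash
python3 - <<'E'
from place import *
d=[-.0014,0,.0055]; s=get_state()
a=tool('g',.06,.17,d); print(a[0]); rows([.545,.0,.33],down(180),2); rows(*a,7,s,np.array([.545,.0,.33]),down(180))
for x,z in((.063,.05),(.063,.01)):
    b=tool('g',x,z,d); print(b[0]);rows(*b,1,s,*a); a=b
E
```

```text
[0.5536 0.1906 0.2515]
N=2 travel [ 2.77 -0.08 -0.03] ang [ 0.   -0.   -0.04]
N=7 travel [0.38 2.75 1.05] ang [ 0.47 -4.05  1.84]
[0.612  0.177  0.1475]
N=1 travel [-0.3  0.  12. ] ang [0. 0. 0.]
[0.6306 0.1727 0.1123]
N=1 travel [-0.  0.  4.] ang [0. 0. 0.]
```

Emit:
servo_tool(
  travel=[
    [5, 0, 0],
    [0.4, 2.75, 1.05],
    [0.4, 2.75, 1.05],
    [0.4, 2.75, 1.05],
    [0.4, 2.75, 1.05],
    [0.4, 2.75, 1.05],
    [0.4, 2.75, 1.05],
    [0.4, 2.75, 1.05],
  ],
  angular=[
    [0, 0, 0],
    [0.47, -4.05, 1.84],
    [0.47, -4.05, 1.84],
    [0.47, -4.05, 1.84],
    [0.47, -4.05, 1.84],
    [0.47, -4.05, 1.84],
    [0.47, -4.05, 1.84],
    [0.47, -4.05, 1.84],
  ],
  hand=[0.6, 0.6, 0.6, 0.6, 0.6, 0.6, 0.6, 0.6],
)

```text
t: 7.05
eef_pos: [0.5577, 0.1933, 0.2506]
tool_rot: [0.307, 2.626, -0.077]
ft_force: [0.9, -0.7, -4.4]
width: 0.049
```

Emit:
servo_tool(
  travel=[
    [0, 0, 0],
    [0, 0, 2],
    [0, 0, 3],
    [0, 0, 3],
    [0, 0, 2.5],
    [0, 0, 1.5],
    [0, 0, 0],
    [0, 0, 0],
  ],
  angular=[
    [0, 0, 0],
    [0, 0, 0],
    [0, 0, 0],
    [0, 0, 0],
    [0, 0, 0],
    [0, 0, 0],
    [0, 0, 0],
    [0, 0, 0],
  ],
  hand=[0.6, 0.6, 0.6, 0.6, 0.6, 0.6, 0.6, 0.6],
)

```text
t: 7.85
eef_pos: [0.6141, 0.1786, 0.1462]
tool_rot: [0.307, 2.628, -0.078]
ft_force: [0.2, -0.3, -4.0]
width: 0.0487
```

```bash
python3 - <<'E'
from place import *
d=[-.0014,0,.0055]; where('g',d); s=get_state(); print(s['dq'],s['joint_positions']); rows(*tool('g',.063,.02,d),1)
cv2.imwrite('pics/w4.png',eyes.grab_frame('wrist')[...,::-1])
E
```

```text
t 7.85 driver in stop frame mm [63.9023  2.015  48.0223] rot err deg [ 0.0934 -0.0234  0.1694] F stop frame [-1.6997 -0.2402 -3.6348] w 0.04868046827778401
[ 0.0066 -0.0214 -0.0043 -0.0026 -0.0036  0.0003] [ 0.1768  0.4574  1.6128 -0.3264  0.6344 -0.9406]
N=1 travel [ 0.09 -0.2   2.8 ] ang [-0.09  0.02 -0.17]
```

View pics/w4.png

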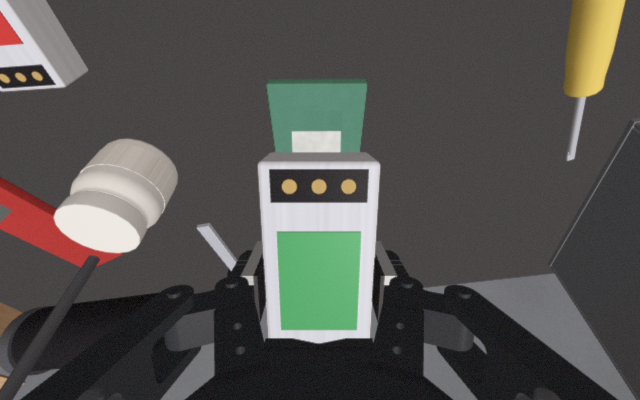

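Emit:
servo_tool(
  travel=[
    [0.05, -0.18, 1],
    [0, 0, 1.5],
    [0, 0, 1],
    [0, 0, 0.5],
    [0, 0, 0],
    [0, 0, 0],
    [0, 0, 0],
    [0, 0, 0],
  ],
  angular=[
    [0, 0, -0.15],
    [0, 0, 0],
    [0, 0, 0],
    [0, 0, 0],
    [0, 0, 0],
    [0, 0, 0],
    [0, 0, 0],
    [0, 0, 0],
  ],
  hand=[0.6, 0.6, 0.6, 0.6, 0.6, 0.6, 0.6, 0.6],
)

```text
t: 8.7
eef_pos: [0.6318, 0.1726, 0.1102]
tool_rot: [0.303, 2.629, -0.079]
ft_force: [-0.0, 0.4, -3.6]
width: 0.0491
```

```bash
python3 - <<'E'
from place import *
d=[-.0014,0,.0055]; where('g',d)
E
```

```text
t 8.7 driver in stop frame mm [63.0175  0.2117  7.5573] rot err deg [ 0.0907 -0.0108  0.0099] F stop frame [-1.8165  0.4311 -3.1044] w 0.04905911794221306
```

Emit:
servo_tool(
  travel=[
    [0, 0, 0.15],
    [0, 0, 0.15],
    [0, 0, 0.1],
    [0, 0, 0.1],
    [0, 0, 0.1],
    [0, 0, 0],
    [0, 0, 0],
    [0, 0, 0],
  ],
  angular=[
    [0, 0, 0],
    [0, 0, 0],
    [0, 0, 0],
    [0, 0, 0],
    [0, 0, 0],
    [0, 0, 0],
    [0, 0, 0],
    [0, 0, 0],
  ],
  hand=[0.6, 0.6, 0.6, 0.6, 0.6, 0.6, 0.6, 0.6],
)

```text
t: 9.5
eef_pos: [0.6345, 0.1718, 0.1045]
tool_rot: [0.303, 2.629, -0.079]
ft_force: [-0.6, 0.0, -3.7]
width: 0.0491
```

```bash
python3 - <<'E'
from place import *
d=[-.0014,0,.0055]; where('g',d); print(get_state()['moment'])
E
```

```text
t 9.5 driver in stop frame mm [62.7831  0.0446  1.1835] rot err deg [0.109  0.0244 0.0124] F stop frame [-2.3206 -0.1379 -2.9578] w 0.049123343272506
[ 0.1247  0.4679 -0.0405]
```

Not touching yet; down in 0.5 mm steps.

Emit:
servo_tool(
  travel=[
    [0, 0, 0.05],
    [0, 0, 0],
    [0, 0, 0.05],
    [0, 0, 0],
    [0, 0, 0],
    [0, 0, 0],
    [0, 0, 0],
    [0, 0, 0],
  ],
  angular=[
    [0, 0, 0],
    [0, 0, 0],
    [0, 0, 0],
    [0, 0, 0],
    [0, 0, 0],
    [0, 0, 0],
    [0, 0, 0],
    [0, 0, 0],
  ],
  hand=[0.6, 0.6, 0.6, 0.6, 0.6, 0.6, 0.6, 0.6],
)

```text
t: 10.3
eef_pos: [0.6349, 0.1717, 0.1036]
tool_rot: [0.303, 2.629, -0.079]
ft_force: [-0.2, 1.0, -4.3]
width: 0.049
```

```bash
python3 - <<'E'
from place import *
d=[-.0014,0,.0055]; where('g',d); print(get_state()['moment'])
E
```

```text
t 10.3 driver in stop frame mm [62.7652  0.0385  0.1734] rot err deg [0.1111 0.0268 0.0093] F stop frame [-2.3846  0.934  -3.5943] w 0.048976322489601376
[0.1052 0.5124 0.0078]
```

Emit:
servo_tool(
  travel=[
    [0, 0, 0.05],
    [0, 0, 0],
    [0, 0, 0.05],
    [0, 0, 0],
    [0, 0, 0],
    [0, 0, 0],
    [0, 0, 0],
    [0, 0, 0],
  ],
  angular=[
    [0, 0, 0],
    [0, 0, 0],
    [0, 0, 0],
    [0, 0, 0],
    [0, 0, 0],
    [0, 0, 0],
    [0, 0, 0],
    [0, 0, 0],
  ],
  hand=[0.6, 0.6, 0.6, 0.6, 0.6, 0.6, 0.6, 0.6],
)

```text
t: 11.1
eef_pos: [0.6352, 0.1717, 0.1033]
tool_rot: [0.303, 2.629, -0.079]
ft_force: [-7.2, -0.4, 3.0]
width: 0.0488
```

```bash
python3 - <<'E'
from place import *
d=[-.0014,0,.0055]; where('g',d); print(get_state()['moment'])
E
```

```text
t 11.1 driver in stop frame mm [62.8035  0.0858 -0.1868] rot err deg [0.1184 0.0235 0.0051] F stop frame [-4.6233 -2.0538  5.9207] w 0.048811457422473656
[ 0.0453  0.9794 -0.069 ]
```

Emit:
servo_tool(
  travel=[
    [0, 0, -0.05],
    [0.1, 0, 0],
    [0.1, 0, 0],
    [0.1, 0, 0],
    [0.1, 0, 0],
    [0.1, 0, 0],
    [0.1, 0, 0],
    [0, 0, 0],
  ],
  angular=[
    [0, 0, 0],
    [0, 0, 0],
    [0, 0, 0],
    [0, 0, 0],
    [0, 0, 0],
    [0, 0, 0],
    [0, 0, 0],
    [0, 0, 0],
  ],
  hand=[0.6, 0.6, 0.6, 0.6, 0.6, 0.6, 0.6, 0.6],
)

```text
t: 11.9
eef_pos: [0.6301, 0.1729, 0.1005]
tool_rot: [0.303, 2.629, -0.079]
ft_force: [-1.6, 0.1, 0.9]
width: 0.0492
```

```bash
python3 - <<'E'
from place import *
d=[-.0014,0,.0055]; where('g',d); print(get_state()['moment'])
E
```

```text
t 11.9 driver in stop frame mm [56.8884  0.1357 -0.1736] rot err deg [0.0969 0.0018 0.0121] F stop frame [-0.9684 -0.2143  1.5053] w 0.0492298370656981
[ 0.1334  0.0821 -0.0152]
```

Emit:
servo_tool(
  travel=[
    [0.05, 0, 0],
    [0.05, 0, 0],
    [0.05, 0, 0],
    [0.05, 0, 0],
    [0, 0, 0],
    [0, 0, 0],
    [0, 0, 0],
    [0, 0, 0],
  ],
  angular=[
    [0, 0, 0],
    [0, 0, 0],
    [0, 0, 0],
    [0, 0, 0],
    [0, 0, 0],
    [0, 0, 0],
    [0, 0, 0],
    [0, 0, 0],
  ],
  hand=[0.6, 0.6, 0.6, 0.6, 0.6, 0.6, 0.6, 0.6],
)

```text
t: 12.7
eef_pos: [0.629, 0.1732, 0.0998]
tool_rot: [0.303, 2.628, -0.079]
ft_force: [4.9, -1.6, 2.4]
width: 0.0489
```

```bash
python3 - <<'E'
from place import *
d=[-.0014,0,.0055]; where('g',d); print(get_state()['moment'])
E
```

```text
t 12.7 driver in stop frame mm [55.581   0.1388 -0.1519] rot err deg [ 0.0799 -0.066   0.0137] F stop frame [ 5.6289 -0.425  -0.2786] w 0.04892130774045066
[-0.1131 -0.6259  0.0888]
```

Emit:
servo_tool(
  travel=[
    [0.03, 0, 0],
    [0, 0, 0],
    [0, 0, 0],
    [0, 0, 0],
    [0, 0, 0],
    [0, 0, 0],
    [0, 0, 0],
    [0, 0, 0],
  ],
  angular=[
    [0, 0, 0],
    [0, 0, 0],
    [0, 0, 0],
    [0, 0, 0],
    [0, 0, 0],
    [0, 0, 0],
    [0, 0, 0],
    [0, 0, 0],
  ],
  hand=[0.6, 0.6, 0.6, 0.6, 0.6, 0.6, 0.6, 0.6],
)

```text
t: 13.5
eef_pos: [0.629, 0.1732, 0.0999]
tool_rot: [0.303, 2.627, -0.079]
ft_force: [6.0, -0.9, 3.4]
width: 0.0488
```

```bash
python3 - <<'E'
from place import *
d=[-.0014,0,.0055]; where('g',d); print(get_state()['moment'])
cv2.imwrite('pics/side1.png',eyes.grab_frame('side')[...,::-1])
E
```

```text
t 13.5 driver in stop frame mm [55.6117  0.1754 -0.1045] rot err deg [ 0.0691 -0.1036  0.0106] F stop frame [6.9369 0.4393 0.1424] w 0.04877082631617468
[-0.1815 -0.8712  0.1006]
```

Emit:
servo_tool(
  travel=[
    [0.03, 0, 0],
    [0.03, 0, 0],
    [0, 0, 0],
    [0, 0, 0],
    [0, 0, 0],
    [0, 0, 0],
    [0, 0, 0],
    [0, 0, 0],
  ],
  angular=[
    [0, 0, 0],
    [0, 0, 0],
    [0, 0, 0],
    [0, 0, 0],
    [0, 0, 0],
    [0, 0, 0],
    [0, 0, 0],
    [0, 0, 0],
  ],
  hand=[0.6, 0.6, 0.6, 0.6, 0.6, 0.6, 0.6, 0.6],
)

```text
t: 14.35
eef_pos: [0.6289, 0.1733, 0.1]
tool_rot: [0.303, 2.626, -0.078]
ft_force: [8.0, -2.6, 2.5]
width: 0.0493
```

```bash
python3 - <<'E'
from place import *
d=[-.0014,0,.0055]; where('g',d); print(get_state()['moment'])
E
```

```text
t 14.35 driver in stop frame mm [55.583   0.2023 -0.0033] rot err deg [ 0.0523 -0.1677  0.0114] F stop frame [ 8.5763 -0.7398 -1.8536] w 0.049302294218436855
[-0.2883 -1.0974  0.0445]
```

Emit:
servo_tool(
  travel=[
    [0, 0, 0],
    [0, 0, 0],
    [0, 0, 0],
    [0, 0, 0],
    [0, 0, 0],
    [0, 0, 0],
    [0, 0, 0],
    [0, 0, 0],
  ],
  angular=[
    [0, 0, 0],
    [0, 0, 0],
    [0, 0, 0],
    [0, 0, 0],
    [0, 0, 0],
    [0, 0, 0],
    [0, 0, 0],
    [0, 0, 0],
  ],
  hand=[0.4, 0.38, 0.35, 0.3, 0.2, 0.1, 0, 0],
)

```text
t: 15.15
eef_pos: [0.6275, 0.1734, 0.0989]
tool_rot: [0.303, 2.63, -0.079]
ft_force: [0.9, 0.0, 0.2]
width: 0.0853
```

Emit:
servo_tool(
  travel=[
    [0, 0, -0.5],
    [0, 0, -1.5],
    [0, 0, -2.5],
    [0, 0, -3],
    [0, 0, -4],
    [0, 0, -4],
    [0, 0, -2],
    [0, 0, 0],
  ],
  angular=[
    [0, 0, 0],
    [0, 0, 0],
    [0, 0, 0],
    [0, 0, 0],
    [0, 0, 0],
    [0, 0, 0],
    [0, 0, 0],
    [0, 0, 0],
  ],
  hand=[0, 0, 0, 0, 0, 0, 0, 0],
)

```text
t: 15.95
eef_pos: [0.5461, 0.1935, 0.2569]
tool_rot: [0.302, 2.624, -0.076]
ft_force: [-0.5, -0.7, 0.4]
width: 0.0854
```

```bash
python3 - <<'E'
from place import *
import pickle
for k in range(4): eyes.grab_frame('wrist')
i=eyes.camera_info('wrist'); im=eyes.grab_frame('wrist')[...,::-1]
s=get_state(); print(s['t'],s['eef_pos'],s['ft_force'],s['joint_positions'])
pickle.dump(i,open('w5.pkl','wb'))
Rm,o=stopT(Q['g']); box=np.array([(x,y,z) for z in(0,32) for x in(0,110) for y in(-25,25)])/1000
print(proj(i,box@Rm.T+o))
b=eyes.grab_frame('side')[...,::-1][195:325,215:335]
cv2.imwrite('pics/w5.png',np.hstack([cv2.resize(im,None,fx=.75,fy=.75,interpolation=cv2.INTER_AREA),cv2.resize(b,(277,300))])); cv2.imwrite('pics/w5r.png',im)
a=tool('r',0,0,[0,0,0])
rows([.43,.12,.30],down(185),8)
E
```

```text
16.2 [0.5462 0.1924 0.2513] [-0.9694  0.3973 -0.9823] [ 0.2319  0.2267  1.6395 -0.2894  0.8475 -0.9639]
[[296.2694 134.115 ]
 [342.6172 134.0776]
 [298.3573 229.0815]
 [340.5398 229.096 ]
 [293.7585 136.2198]
 [345.1161 136.1797]
 [296.2974 240.2287]
 [342.5897 240.2508]]
N=8 travel [ 1.17 -1.06 -0.96] ang [-0.58  3.51 -2.22]
```

View pics/w5.png

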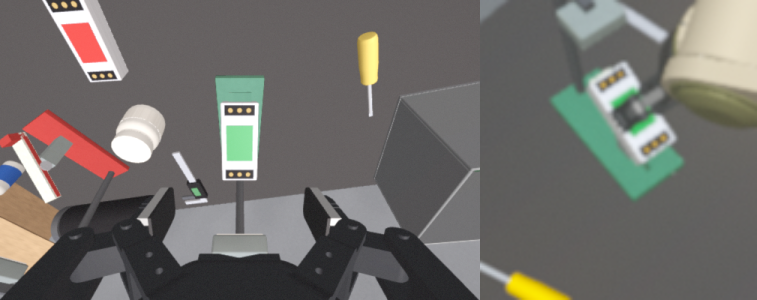

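```bash
python3 - <<'E'
from place import *
print(back(eyes.camera_info('scene'),[(311,220)],.085))
rows([.473,-.006,.16],down(171.5),8)
E
```

```text
[[ 0.6194 -0.0136  0.085 ]]
N=8 travel [ 0.73 -2.6   1.01] ang [-0.16  3.54 -0.57]
```

Emit:
servo_tool(
  travel=[
    [0.73, -2.6, 1.01],
    [0.73, -2.6, 1.01],
    [0.73, -2.6, 1.01],
    [0.73, -2.6, 1.01],
    [0.73, -2.6, 1.01],
    [0.73, -2.6, 1.01],
    [0.73, -2.6, 1.01],
    [0.73, -2.6, 1.01],
  ],
  angular=[
    [-0.16, 3.54, -0.57],
    [-0.16, 3.54, -0.57],
    [-0.16, 3.54, -0.57],
    [-0.16, 3.54, -0.57],
    [-0.16, 3.54, -0.57],
    [-0.16, 3.54, -0.57],
    [-0.16, 3.54, -0.57],
    [-0.16, 3.54, -0.57],
  ],
  hand=[0, 0, 0, 0, 0, 0, 0, 0],
)

```text
t: 17.05
eef_pos: [0.4728, -0.0067, 0.1597]
tool_rot: [-0.233, -3.132, -0.002]
ft_force: [-0.3, -0.6, -0.2]
width: 0.0853
```

```bash
python3 -c "
from h import *
for k in range(6): eyes.grab_frame('wrist')"; python3 tag.py red w6; python3 -c "
from h import *
rows([.473,-.006,.004],down(171.5),1)"
```

```text
[319.5864 191.8519] ((474.2092590332031, -4.524372100830078), (33.477901458740234, 47.69157409667969), 80.55813598632812)
17.4 [ 0.4735 -0.0049  0.1608] [171.5544   0.1807 179.9785]
N=1 travel [ 0.08 -0.12 15.68] ang [0.02 0.18 0.05]
```

Emit:
servo_tool(
  travel=[
    [0, 0, 2],
    [0, 0, 3],
    [0, 0, 3],
    [0, 0, 3],
    [0, 0, 2.5],
    [0, 0, 1.5],
    [0, 0, 0.6],
    [0, 0, 0],
  ],
  angular=[
    [0, 0.15, 1],
    [0, 0, 0],
    [0, 0, 0],
    [0, 0, 0],
    [0, 0, 0],
    [0, 0, 0],
    [0, 0, 0],
    [0, 0, 0],
  ],
  hand=[0, 0, 0, 0, 0, 0, 0, 0],
)

```text
t: 18.2
eef_pos: [0.4733, -0.005, 0.0046]
tool_rot: [-0.259, -3.13, -0.001]
ft_force: [-1.2, 0.5, 0.0]
width: 0.0853
```

Emit:
servo_tool(
  travel=[
    [0, 0, 0],
    [0, 0, 0],
    [0, 0, 0],
    [0, 0, 0],
    [0, 0, 0],
    [0, 0, 0],
    [0, 0, 0],
    [0, 0, 0],
  ],
  angular=[
    [0, 0, 0],
    [0, 0, 0],
    [0, 0, 0],
    [0, 0, 0],
    [0, 0, 0],
    [0, 0, 0],
    [0, 0, 0],
    [0, 0, 0],
  ],
  hand=[0, 0, 0.15, 0.3, 0.4, 0.5, 0.6, 0.6],
  squeeze=60,
)

```text
t: 19.0
eef_pos: [0.4736, -0.0054, 0.0053]
tool_rot: [0.26, 3.13, 0.001]
ft_force: [-1.6, 2.2, 7.3]
width: 0.0489
```

```bash
python3 - <<'E'
from h import *
s=get_state();print(s['eef_pos'],s['ft_force'],s['width'],np.degrees(R.from_rotvec(s['tool_rot']).as_euler('ZYX')))
E
```

```text
[ 0.4736 -0.0054  0.0053] [-1.6235  2.1844  7.2817] 0.04892112932762471 [170.4995   0.0295 179.9659]
```

Emit:
servo_tool(
  travel=[
    [0, 0, -1],
    [0, 0, -3],
    [0, 0, -4],
    [0, 0, -4],
    [0, 0, -4],
    [0, 0, -4],
    [0, 0, -3],
    [0, 0, -1.5],
  ],
  angular=[
    [0, 0, 0],
    [0, 0, 0],
    [0, 0, 0],
    [0, 0, 0],
    [0, 0, 0],
    [0, 0, 0],
    [0, 0, 0],
    [0, 0, 0],
  ],
  hand=[0.6, 0.6, 0.6, 0.6, 0.6, 0.6, 0.6, 0.6],
)

```text
t: 19.8
eef_pos: [0.4736, -0.0057, 0.2528]
tool_rot: [0.26, 3.127, -0.001]
ft_force: [0.3, 0.5, -3.7]
width: 0.0491
```

```bash
python3 - <<'E'
from place import *
im=eyes.grab_frame('wrist')[...,::-1]; i=eyes.camera_info('wrist'); s=get_state()
m=cv2.inRange(cv2.cvtColor(im,cv2.COLOR_BGR2HSV),(0,150,80),(6,255,255)); m[:, :255]=0; m[:,380:]=0; m[:210]=0
k=max(cv2.findContours(m,0,1)[0],key=cv2.contourArea)
q=cv2.approxPolyDP(k,12,True)[:,0].astype(float); print(q.tolist())
q=q[np.argsort(q[:,0])]; L=q[:2][np.argsort(q[:2,1])]; Rr=q[2:][np.argsort(q[2:,1])]
uv=np.array([L[0],Rr[0],Rr[1],L[1]])+np.array([[-.5,-.5],[.5,-.5],[.5,.5],[-.5,.5]]); obj=np.array([(25,-18,0),(25,18,0),(-25,18,0),(-25,-18,0)],float)/1000
ok,rv,tv=cv2.solvePnP(obj,uv,K(i),None); W=i['world_from_camera']; Rt=R.from_rotvec(s['tool_rot'])
print('tag tool mm',Rt.inv().apply(W[:3,:3]@tv.ravel()+W[:3,3]-s['eef_pos'])*1000,np.degrees((Rt.inv()*R.from_matrix(W[:3,:3])*R.from_rotvec(rv.ravel())).as_rotvec()))
d=[-.0014,0,.0055]; a=tool('r',.063,.17,d); print(s['eef_pos'],a[0]); rows(*a,8)
E
```

```text
[[278.0, 232.0], [282.0, 328.0], [355.0, 328.0], [359.0, 232.0]]
tag tool mm [ -2.1458  -0.4937 -24.3707] [ 0.0024 -1.5715  0.0648]
[ 0.4741 -0.0058  0.2539] [ 0.539  -0.2244  0.2462]
N=8 travel [-0.72 -2.78  0.23] ang [-0.91 -3.99 -3.06]
```

Emit:
servo_tool(
  travel=[
    [-0.72, -2.78, 0.23],
    [-0.72, -2.78, 0.23],
    [-0.72, -2.78, 0.23],
    [-0.72, -2.78, 0.23],
    [-0.72, -2.78, 0.23],
    [-0.72, -2.78, 0.23],
    [-0.72, -2.78, 0.23],
    [-0.72, -2.78, 0.23],
  ],
  angular=[
    [-0.91, -3.99, -3.06],
    [-0.91, -3.99, -3.06],
    [-0.91, -3.99, -3.06],
    [-0.91, -3.99, -3.06],
    [-0.91, -3.99, -3.06],
    [-0.91, -3.99, -3.06],
    [-0.91, -3.99, -3.06],
    [-0.91, -3.99, -3.06],
  ],
  hand=[0.6, 0.6, 0.6, 0.6, 0.6, 0.6, 0.6, 0.6],
)

```text
t: 20.65
eef_pos: [0.5425, -0.2223, 0.2442]
tool_rot: [-0.336, 2.566, 0.108]
ft_force: [-0.6, 0.3, -3.7]
width: 0.0485
```

Emit:
servo_tool(
  travel=[
    [0, 0, 0],
    [0, 0, 2],
    [0, 0, 3],
    [0, 0, 3],
    [0, 0, 2.5],
    [0, 0, 1.5],
    [0, 0, 0],
    [0, 0, 0],
  ],
  angular=[
    [0, 0, 0],
    [0, 0, 0],
    [0, 0, 0],
    [0, 0, 0],
    [0, 0, 0],
    [0, 0, 0],
    [0, 0, 0],
    [0, 0, 0],
  ],
  hand=[0.6, 0.6, 0.6, 0.6, 0.6, 0.6, 0.6, 0.6],
)

```text
t: 21.45
eef_pos: [0.6085, -0.2015, 0.1481]
tool_rot: [-0.334, 2.576, 0.102]
ft_force: [-0.6, 0.0, -2.4]
width: 0.0489
```

```bash
python3 - <<'E'
from place import *
d=[-.001,0,.0055]; where('r',d); s=get_state(); print(s['dq'],s['joint_positions']); rows(*tool('r',.063,.01,d),1)
cv2.imwrite('pics/w7.png',eyes.grab_frame('wrist')[...,::-1])
E
```

```text
t 21.45 driver in stop frame mm [70.802   3.1885 47.9745] rot err deg [0.142  1.4171 0.8989] F stop frame [-1.7848  0.1902 -1.7229] w 0.048919629714842205
[-0.0093 -0.0183 -0.0088  0.0017 -0.0005  0.0012] [-0.6771  0.4606  1.621   0.6168  0.8192 -2.8799]
N=1 travel [ 0.69 -0.32  3.82] ang [-0.14 -1.42 -0.9 ]
```

View pics/w7.png

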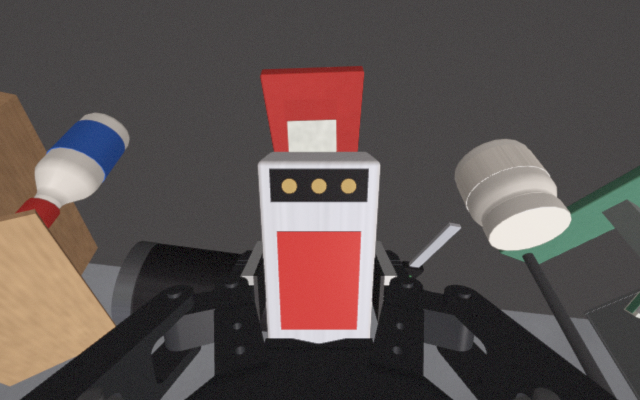

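Emit:
servo_tool(
  travel=[
    [0, 0, -2],
    [0, 0, -3],
    [0, 0, -4],
    [0, 0, -4],
    [0, 0, 0],
    [0, 0, 0],
    [0, 0, 0],
    [0, 0, 0],
  ],
  angular=[
    [0, 0, 1],
    [0, 0, 2],
    [0, 0, 4],
    [0, 0, 8],
    [0, 0, 8],
    [0, 0, 8],
    [0, 0, 8],
    [0, 0, 8],
  ],
  hand=[0.6, 0.6, 0.6, 0.6, 0.6, 0.6, 0.6, 0.6],
)

```text
t: 22.3
eef_pos: [0.5429, -0.2199, 0.26]
tool_rot: [0.743, 2.541, 0.39]
ft_force: [0.6, 0.2, -3.5]
width: 0.0492
```

Emit:
servo_tool(
  travel=[
    [0, 0, 0],
    [0, 0, 0],
    [0, 0, 0],
    [0, 0, 0],
    [0, 0, 0],
    [0, 0, 0],
    [0, 0, 0],
    [0, 0, 0],
  ],
  angular=[
    [0, 0, 8],
    [0, 0, 8],
    [0, 0, 8],
    [0, 0, 8],
    [0, 0, 8],
    [0, 0, 8],
    [0, 0, 8],
    [0, 0, 8],
  ],
  hand=[0.6, 0.6, 0.6, 0.6, 0.6, 0.6, 0.6, 0.6],
)

```text
t: 23.1
eef_pos: [0.5429, -0.2199, 0.2599]
tool_rot: [2.1, 1.871, 0.708]
ft_force: [0.2, -0.3, -2.3]
width: 0.0486
```

Emit:
servo_tool(
  travel=[
    [0, 0, 0],
    [0, 0, 0],
    [0, 0, 0],
    [0, 0, 0],
    [0, 0, 0],
    [0, 0, 0],
    [0, 0, 0],
    [0, 0, 0],
  ],
  angular=[
    [0, 0, 8],
    [0, 0, 8],
    [0, 0, 8],
    [0, 0, 8],
    [0, 0, 8],
    [0, 0, 8],
    [0, 0, 8],
    [0, 0, 8],
  ],
  hand=[0.6, 0.6, 0.6, 0.6, 0.6, 0.6, 0.6, 0.6],
)

```text
t: 23.9
eef_pos: [0.5429, -0.2199, 0.2598]
tool_rot: [-2.932, -0.501, -0.833]
ft_force: [-0.3, 0.1, -3.5]
width: 0.0487
```

```bash
sed -i 's/^def where/F={"g":1,"r":-1}\ndef where/; s/Rt=np.c_\[-Rm\[:,0\],Rm\[:,1\],-Rm\[:,2\]\]/f=F[c]; Rt=np.c_[-f*Rm[:,0],f*Rm[:,1],-Rm[:,2]]/' place.py; python3 - <<'E'
from place import *
d=[-.001,0,.0055]; where('r',d); s=get_state(); print(s['dq'],s['joint_positions']); a=tool('r',.063,.165,d); rows(*a,4)
rows(*tool('r',.063,.05,d),1,s,*a)
# scene: red lamp top front edge vs model
i=eyes.camera_info('scene'); Q_=Q['r']
c,sn=np.cos(Q_[2]),np.sin(Q_[2]); P=np.array([(Q_[0]+c*x-sn*y,Q_[1]+sn*x+c*y,z) for x in(.015,.065) for y in(-.03,.03) for z in(.234,.256)])
im=cv2.imread('pics/scene0.png')
for u,v in proj(i,P): print(round(u),round(v),end='; ')
im2=cv2.resize(im[130:180,210:285],None,fx=10,fy=10,interpolation=cv2.INTER_CUBIC)
for u,v in proj(i,P): cv2.circle(im2,(int((u-210+.5)*10),int((v-130+.5)*10)),6,(0,255,255),2)
cv2.imwrite('pics/lamp.png',im2)
E
```

```text
t 23.9 driver in stop frame mm [ 72.105    3.1742 178.7758] rot err deg [-0.1817 -1.3901 -3.7636] F stop frame [-2.1354  0.154  -2.8265] w 0.04871480610757504
[-0.0004 -0.0009  0.0002 -0.0014  0.0004  1.3848] [-0.7927  0.2357  1.6232  0.5474  1.0618  0.2212]
N=4 travel [-0.23  0.07  0.35] ang [0.05 0.35 0.94]
N=1 travel [ 0.   0.  11.5] ang [0. 0. 0.]
245 147; 243 141; 263 155; 262 148; 233 158; 231 152; 252 166; 251 160;
```

View pics/lamp.png

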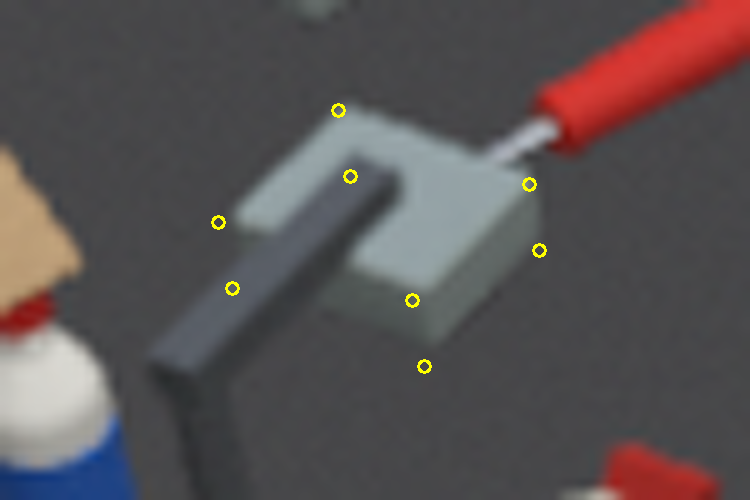

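Emit:
servo_tool(
  travel=[
    [-0.23, 0.07, 0.35],
    [-0.23, 0.07, 0.35],
    [-0.23, 0.07, 0.35],
    [-0.23, 0.07, 0.35],
    [0, 0, 0],
    [0, 0, 0],
    [0, 0, 0],
    [0, 0, 0],
  ],
  angular=[
    [0, 0.35, 0],
    [0, 0.35, 0],
    [0, 0.35, 0],
    [0, 0.35, 0],
    [0, 0, 0],
    [0, 0, 0],
    [0, 0, 0],
    [0, 0, 0],
  ],
  hand=[0.6, 0.6, 0.6, 0.6, 0.6, 0.6, 0.6, 0.6],
)

```text
t: 24.7
eef_pos: [0.5442, -0.223, 0.2422]
tool_rot: [-2.917, -0.508, -0.867]
ft_force: [-0.3, 1.1, -4.0]
width: 0.0488
```

```bash
python3 - <<'E'
from place import *
d=[-.001,0,.0055]; where('r',d); s=get_state(); print(s['dq'],s['joint_positions']); rows(*tool('r',.063,.165,d),1)
im=eyes.grab_frame('wrist')[...,::-1]; cv2.imwrite('pics/w8.png',im); i=eyes.camera_info('wrist')
m=cv2.inRange(cv2.cvtColor(im,cv2.COLOR_BGR2HSV),(0,150,80),(6,255,255)); m[:, :255]=0; m[:,380:]=0; m[:210]=0
k=max(cv2.findContours(m,0,1)[0],key=cv2.contourArea); print(cv2.approxPolyDP(k,12,True)[:,0].tolist())
E
```

```text
t 24.7 driver in stop frame mm [ 62.995   -0.1373 163.6914] rot err deg [-0.0391 -0.0162 -4.0882] F stop frame [-2.1231  1.135  -3.3339] w 0.04875009671069703
[ 0.0005 -0.0003  0.0028  0.0015  0.0006  0.0009] [-0.8057  0.2548  1.6558  0.5935  1.0222  0.1572]
N=1 travel [ 0.   -0.01 -0.13] ang [0.04 0.02 4.09]
[[278, 232], [282, 328], [355, 328], [359, 232]]
```

Emit:
servo_tool(
  travel=[
    [0, 0, 0],
    [0, 0, 2],
    [0, 0, 3],
    [0, 0, 3],
    [0, 0, 2.5],
    [0, 0, 0.8],
    [0, 0, 0],
    [0, 0, 0],
  ],
  angular=[
    [0, 0, 4.1],
    [0, 0, 0],
    [0, 0, 0],
    [0, 0, 0],
    [0, 0, 0],
    [0, 0, 0],
    [0, 0, 0],
    [0, 0, 0],
  ],
  hand=[0.6, 0.6, 0.6, 0.6, 0.6, 0.6, 0.6, 0.6],
)

```text
t: 25.55
eef_pos: [0.6031, -0.2069, 0.1481]
tool_rot: [-2.916, -0.401, -0.859]
ft_force: [-0.2, -0.5, -2.9]
width: 0.049
```

```bash
python3 - <<'E'
from place import *
d=[-.001,0,.0055]; where('r',d); s=get_state(); rows(*tool('r',.063,.008,d),1)
E
```

```text
t 25.55 driver in stop frame mm [63.3436 -0.5589 51.5954] rot err deg [-0.0937  0.0285  0.0067] F stop frame [-1.8617 -0.3937 -2.3085] w 0.04900351851692023
N=1 travel [-0.04 -0.06  4.36] ang [ 0.09 -0.03 -0.01]
```

Emit:
servo_tool(
  travel=[
    [-0.03, -0.05, 1],
    [0, 0, 1.5],
    [0, 0, 1],
    [0, 0, 0.6],
    [0, 0, 0.2],
    [0, 0, 0.1],
    [0, 0, 0],
    [0, 0, 0],
  ],
  angular=[
    [0.1, 0, 0],
    [0, 0, 0],
    [0, 0, 0],
    [0, 0, 0],
    [0, 0, 0],
    [0, 0, 0],
    [0, 0, 0],
    [0, 0, 0],
  ],
  hand=[0.6, 0.6, 0.6, 0.6, 0.6, 0.6, 0.6, 0.6],
)

```text
t: 26.35
eef_pos: [0.6256, -0.1997, 0.1101]
tool_rot: [-2.914, -0.401, -0.857]
ft_force: [0.2, -0.0, -2.2]
width: 0.0487
```

```bash
python3 - <<'E'
from place import *
d=[-.001,0,.0055]; where('r',d); s=get_state(); print(s['joint_positions'],s['moment'])
E
```

```text
t 26.35 driver in stop frame mm [62.6287  0.3282  6.8523] rot err deg [ 0.0514 -0.0058  0.032 ] F stop frame [-1.0376 -0.0738 -1.9754] w 0.04873638118885767
[-0.6634  0.5391  1.6205  0.6977  0.7483  0.1673] [-0.1437  0.5181 -0.0316]
```

Clear of the lamp, no contact forces. Lower to about 1 mm and then in half-millimetre steps.

Emit:
servo_tool(
  travel=[
    [0, -0.02, 0.15],
    [0, 0, 0.15],
    [0, 0, 0.1],
    [0, 0, 0.1],
    [0, 0, 0.05],
    [0, 0, 0.05],
    [0, 0, 0],
    [0, 0, 0],
  ],
  angular=[
    [0, 0, 0],
    [0, 0, 0],
    [0, 0, 0],
    [0, 0, 0],
    [0, 0, 0],
    [0, 0, 0],
    [0, 0, 0],
    [0, 0, 0],
  ],
  hand=[0.6, 0.6, 0.6, 0.6, 0.6, 0.6, 0.6, 0.6],
)

```text
t: 27.15
eef_pos: [0.6285, -0.1985, 0.1048]
tool_rot: [-2.913, -0.401, -0.856]
ft_force: [-4.3, 0.2, -1.1]
width: 0.0488
```

```bash
python3 - <<'E'
from place import *
d=[-.001,0,.0055]; where('r',d); s=get_state(); print(s['moment'])
E
```

```text
t 27.15 driver in stop frame mm [62.4088  0.6709  0.6805] rot err deg [ 0.0767 -0.0275  0.034 ] F stop frame [-4.0387  1.3602  1.3387] w 0.048822089886708595
[-0.0697  0.6432  0.104 ]
```

Emit:
servo_tool(
  travel=[
    [0, 0.05, -0.03],
    [-0.1, 0, 0],
    [-0.1, 0, 0],
    [-0.1, 0, 0],
    [-0.1, 0, 0],
    [-0.1, 0, 0],
    [-0.1, 0, 0],
    [0, 0, 0],
  ],
  angular=[
    [0, 0, 0],
    [0, 0, 0],
    [0, 0, 0],
    [0, 0, 0],
    [0, 0, 0],
    [0, 0, 0],
    [0, 0, 0],
    [0, 0, 0],
  ],
  hand=[0.6, 0.6, 0.6, 0.6, 0.6, 0.6, 0.6, 0.6],
)

```text
t: 27.95
eef_pos: [0.6236, -0.2004, 0.1016]
tool_rot: [-2.913, -0.401, -0.856]
ft_force: [-0.1, 0.1, -3.7]
width: 0.049
```

```bash
python3 - <<'E'
from place import *
d=[-.001,0,.0055]; where('r',d); s=get_state(); print(s['moment'])
E
```

```text
t 27.95 driver in stop frame mm [56.2309  0.2116  0.8058] rot err deg [ 0.0812 -0.0365  0.0493] F stop frame [-2.093   0.126  -3.0926] w 0.04896339830847782
[-0.1463  0.4967  0.009 ]
```

Emit:
servo_tool(
  travel=[
    [0, 0.01, 0.03],
    [-0.05, 0, 0],
    [-0.05, 0, 0],
    [-0.05, 0, 0],
    [-0.05, 0, 0],
    [0, 0, 0],
    [0, 0, 0],
    [0, 0, 0],
  ],
  angular=[
    [0, 0, 0],
    [0, 0, 0],
    [0, 0, 0],
    [0, 0, 0],
    [0, 0, 0],
    [0, 0, 0],
    [0, 0, 0],
    [0, 0, 0],
  ],
  hand=[0.6, 0.6, 0.6, 0.6, 0.6, 0.6, 0.6, 0.6],
)

```text
t: 28.75
eef_pos: [0.6224, -0.201, 0.1006]
tool_rot: [-2.914, -0.401, -0.857]
ft_force: [0.9, -0.0, -1.3]
width: 0.0491
```

```bash
python3 - <<'E'
from place import *
d=[-.001,0,.0055]; where('r',d); s=get_state(); print(s['moment'])
E
```

```text
t 28.75 driver in stop frame mm [54.5851 -0.0388  0.6385] rot err deg [ 0.0564 -0.0097  0.0385] F stop frame [ 0.0252 -0.2929 -1.5762] w 0.04909376433444508
[-0.1018  0.1798 -0.023 ]
```

Just touching the stop; push on.

Emit:
servo_tool(
  travel=[
    [-0.03, 0, 0.01],
    [-0.03, 0, 0.01],
    [-0.03, 0, 0],
    [-0.03, 0, 0],
    [0, 0, 0],
    [0, 0, 0],
    [0, 0, 0],
    [0, 0, 0],
  ],
  angular=[
    [0, 0, 0],
    [0, 0, 0],
    [0, 0, 0],
    [0, 0, 0],
    [0, 0, 0],
    [0, 0, 0],
    [0, 0, 0],
    [0, 0, 0],
  ],
  hand=[0.6, 0.6, 0.6, 0.6, 0.6, 0.6, 0.6, 0.6],
)

```text
t: 29.55
eef_pos: [0.6223, -0.201, 0.1006]
tool_rot: [-2.913, -0.402, -0.86]
ft_force: [5.9, 2.5, 3.4]
width: 0.0488
```

```bash
python3 - <<'E'
from place import *
d=[-.001,0,.0055]; where('r',d); s=get_state(); print(s['moment'])
E
```

```text
t 29.55 driver in stop frame mm [54.4997 -0.0308  0.7219] rot err deg [0.0308 0.0905 0.0091] F stop frame [ 7.1884  0.8388 -0.6087] w 0.04881203057082308
[ 0.332  -0.8954  0.1548]
```

Emit:
servo_tool(
  travel=[
    [-0.03, 0, 0.01],
    [0, 0, 0],
    [0, 0, 0],
    [0, 0, 0],
    [0, 0, 0],
    [0, 0, 0],
    [0, 0, 0],
    [0, 0, 0],
  ],
  angular=[
    [0, 0, 0],
    [0, 0, 0],
    [0, 0, 0],
    [0, 0, 0],
    [0, 0, 0],
    [0, 0, 0],
    [0, 0, 0],
    [0, 0, 0],
  ],
  hand=[0.6, 0.6, 0.6, 0.6, 0.6, 0.6, 0.6, 0.6],
)

```text
t: 30.35
eef_pos: [0.6223, -0.201, 0.1006]
tool_rot: [-2.913, -0.402, -0.86]
ft_force: [6.2, 3.9, 3.8]
width: 0.049
```

```bash
python3 - <<'E'
from place import *
d=[-.001,0,.0055]; where('r',d); s=get_state(); print(s['moment'])
E
```

```text
t 30.35 driver in stop frame mm [54.4468 -0.0323  0.7193] rot err deg [0.0264 0.1135 0.0056] F stop frame [ 8.0043  2.0816 -0.6401] w 0.048982180634633526
[ 0.4356 -1.0805  0.1757]
```

Emit:
servo_tool(
  travel=[
    [0, 0, 0],
    [0, 0, 0],
    [0, 0, 0],
    [0, 0, 0],
    [0, 0, 0],
    [0, 0, 0],
    [0, 0, 0],
    [0, 0, 0],
  ],
  angular=[
    [0, 0, 0],
    [0, 0, 0],
    [0, 0, 0],
    [0, 0, 0],
    [0, 0, 0],
    [0, 0, 0],
    [0, 0, 0],
    [0, 0, 0],
  ],
  hand=[0.4, 0.38, 0.35, 0.3, 0.2, 0.1, 0, 0],
)

```text
t: 31.15
eef_pos: [0.6212, -0.2012, 0.0994]
tool_rot: [-2.913, -0.401, -0.857]
ft_force: [-0.3, 1.0, -0.1]
width: 0.086
```

Emit:
servo_tool(
  travel=[
    [0, 0, -0.5],
    [0, 0, -1.5],
    [0, 0, -2.5],
    [0, 0, -3],
    [0, 0, -4],
    [0, 0, -4],
    [0, 0, -2],
    [0, 0, 0],
  ],
  angular=[
    [0, 0, 0],
    [0, 0, 0],
    [0, 0, 0],
    [0, 0, 0],
    [0, 0, 0],
    [0, 0, 0],
    [0, 0, 0],
    [0, 0, 0],
  ],
  hand=[0, 0, 0, 0, 0, 0, 0, 0],
)

```text
t: 31.95
eef_pos: [0.5295, -0.2283, 0.2501]
tool_rot: [-2.917, -0.401, -0.863]
ft_force: [-0.1, 0.4, -0.5]
width: 0.0856
```

```bash
python3 - <<'E'
from place import *
s=get_state(); print(s['t'],s['eef_pos'],s['ft_force'])
rows([.42,-.02,.33],R.from_rotvec(s['tool_rot']),8)
E
```

```text
31.95 [ 0.5295 -0.2283  0.2501] [-0.0702  0.41   -0.522 ]
N=8 travel [ 0.03 -2.87 -1.18] ang [0. 0. 0.]
```

Emit:
servo_tool(
  travel=[
    [0, -2.9, -1.2],
    [0, -2.9, -1.2],
    [0, -2.9, -1.2],
    [0, -2.9, -1.2],
    [0, -2.9, -1.2],
    [0, -2.9, -1.2],
    [0, -2.9, -1.2],
    [0, -2.9, -1.2],
  ],
  angular=[
    [0, 0, 0],
    [0, 0, 0],
    [0, 0, 0],
    [0, 0, 0],
    [0, 0, 0],
    [0, 0, 0],
    [0, 0, 0],
    [0, 0, 0],
  ],
  hand=[0, 0, 0, 0, 0, 0, 0, 0],
)

```text
t: 32.75
eef_pos: [0.4164, -0.0167, 0.3272]
tool_rot: [-2.913, -0.4, -0.855]
ft_force: [0.5, -0.6, 0.3]
width: 0.0853
```

```bash
python3 - <<'E'
from place import *
for k in range(6): eyes.grab_frame('wrist')
box=np.array([(x,y,z) for z in(0,32) for x in(0,110) for y in(-25,25)])/1000
box=np.array([(0,-25,32),(0,25,32),(110,25,32),(110,-25,32),(110,-25,0),(110,25,0)])/1000
out=[]
for n,cr in(('scene',((215,165),(310,230))),('side',((300,130),(230,200)))):
    i=eyes.camera_info(n); im=eyes.grab_frame(n)[...,::-1].copy(); cv2.imwrite(f'pics/{n}9.png',im)
    r=[]
    for c,(u,v) in zip('rg',cr):
        k=cv2.resize(im[v:v+75,u:u+100],(400,300),interpolation=cv2.INTER_CUBIC)
        Rm,o=stopT(Q[c])
        p=((proj(i,box@Rm.T+o)-(u,v)+.5)*4)
        for a in p: cv2.circle(k,tuple(int(x) for x in a),4,(0,255,255),1)
        r.append(k)
    out.append(np.vstack(r))
cv2.imwrite('pics/f1.png',np.hstack(out)); print(get_state()['t'],get_state()['eef_pos'])
E
```

```text
33.15 [ 0.4175 -0.0184  0.3268]
```

View pics/f1.png

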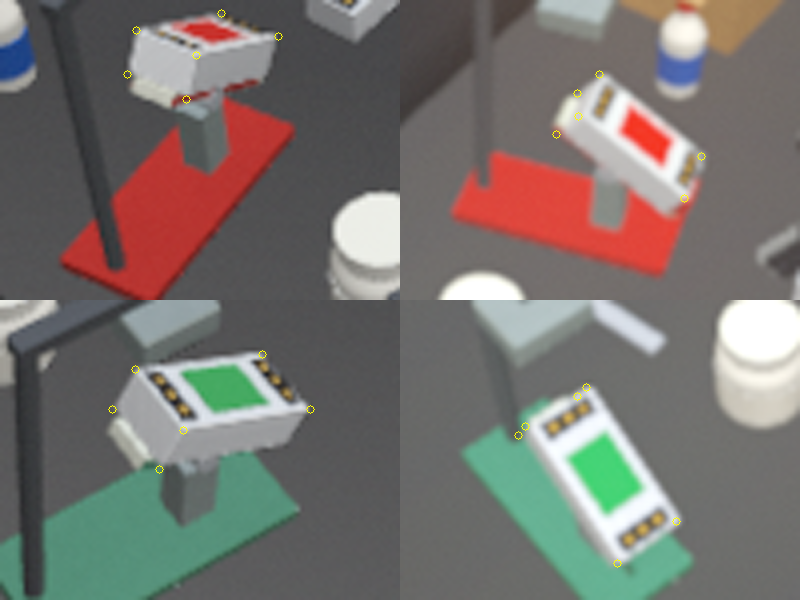

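```bash
python3 - <<'E'
from place import *
from scipy.optimize import least_squares
rng={'g':((45,110,60),(85,255,255)),'r':((0,150,90),(6,255,255))}
I={n:eyes.camera_info(n) for n in('scene','side')}
tag=np.array([(30,-18,32),(30,18,32),(80,18,32),(80,-18,32)])/1000
for c in 'gr':
    Rm,o=stopT(Q[c]); obs={}
    for n in I:
        im=cv2.imread(f'pics/{n}9.png'); m=cv2.inRange(cv2.cvtColor(im,cv2.COLOR_BGR2HSV),*rng[c])
        e=proj(I[n],tag@Rm.T+o); ec=proj(I[n],np.array([[.055,0,.032]])@Rm.T+o)[0]
        best=min((k for k in cv2.connectedComponentsWithStats(m)[3] if True),key=lambda k:np.hypot(*(k-ec)))
        nn,lab,st,cen=cv2.connectedComponentsWithStats(m); j=np.argmin(np.hypot(*(cen-ec).T)); obs[n]=cen[j]
        ys,xs=np.where(lab==j); pts=np.c_[xs,ys].astype(np.float32); 
        ct=cv2.convexHull(pts); mu=cv2.moments(ct); E=cv2.moments(e.astype(np.float32))
        an=lambda M:np.degrees(.5*np.arctan2(2*M['mu11'],M['mu20']-M['mu02']))
        print(c,n,'obs',cen[j],'pred',ec,'area',st[j,4],cv2.contourArea(e.astype(np.float32)),'axis',an(mu),an(E))
    P=least_squares(lambda p:np.concatenate([proj(I[n],p)[0]-obs[n] for n in I]),Rm@[.055,0,.032]+o,x_scale=.01)
    print('  tag centre in stop frame mm',Rm.T@(P.x-o)*1000,'res',P.fun)
for n in I: # static check
    for nm,(lo,hi) in {'yellow tag':((22,150,120),(32,255,255))}.items():
        for k in (0,9):
            im=cv2.imread(f'pics/{n}{k}.png'); m=cv2.inRange(cv2.cvtColor(im,cv2.COLOR_BGR2HSV),lo,hi); print(n,k,[np.round(q,1).tolist() for a,q in zip(*[x for x in cv2.connectedComponentsWithStats(m)[2:]]) if 50<a[4]<1e4])
E
```

```text
g scene obs [365.6788 251.4599] pred [365.7056 252.0872] area 137 168.29628425533883 axis 17.007743019637818 18.02574703504698
g side obs [280.9602 242.9716] pred [279.9469 243.111 ] area 176 243.08309389464557 axis 57.762103806856395 56.27672395243652
  tag centre in stop frame mm [53.6388 -2.1519 32.126 ] res [-0.0798 -0.09   -0.0745  0.1126]
r scene obs [266.8571 172.4571] pred [266.9386 172.9402] area 35 62.368244292680174 axis 6.852145156868375 8.024345008292146
r side obs [361.0571 163.4857] pred [359.9615 163.6413] area 70 120.54221789026633 axis 43.156361103249424 43.607247572304445
  tag centre in stop frame mm [51.976  -2.5822 32.4462] res [-0.0629 -0.0964 -0.0581  0.1164]
scene 0 [[306.8, 155.5], [433.7, 322.6]]
scene 9 [[306.8, 155.5], [433.8, 322.5]]
side 0 [[417.6, 200.5], [240.4, 323.0]]
side 9 [[417.1, 200.3], [240.4, 322.9]]
```

```bash
python3 -c "
from cell import job,get_state
print(get_state()['t']); job.sign_off()"
```

```text
33.15
the job is handed in; nothing more can be done
```

I laid the green-tagged driver on the green rest, then the red-tagged one on the red rest. Each was pushed home against its end stop with about 10 N and released, and I handed the job in at 33 s of robot time.

**Push force:** about 8.6 N (green) and 8.0 N (red) at the wrist. Adding the driver's own weight down the slope puts roughly 10 N on each stop.

**Touchdown:** the first contact of the green driver peaked at about 9.5 N, and I eased it off at once. The red driver touched with about 4 N.

**Red driver turned over:** on the first approach the last joint reached its range limit (-2.88), leaving the driver 1.4° off. I backed out, turned the gripper and driver half a turn in the air, and placed it from the other side.

**Last checks:**
- **Position and tilt:** the wrist view after release shows the green driver at its home pose with the tilt unchanged. In the two fixed cameras the tags lie within about 1 pixel of the expected spots, with their directions within about 1.5°.
- **Disagreement:** combining the two fixed cameras puts the driver centres 1 to 3 mm off home (green 1.4 mm downhill, red 3 mm downhill, both about 2 mm to one side). Both err the same way, so I took it for camera calibration error. I did not check the red driver with a close wrist view after release.
- **Bystanders:** the yellow driver and the yellow-handled screwdriver have not moved (at most 0.5 pixel). I did not compare the other items numerically.

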